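Measure out one pair of peg blanks

TASK

Take the scoop by its red post, push it nose first under the brass bar and beneath the three dark peg blanks in the wooden bin, and lift so that it carries the whole heap. Then draw it back out under the brass bar so that the bar strikes the top blank off into the bin and a level pair stays in the scoop. Stand the scoop with its pair flat on the green mat, lengthwise and wholly on it, and let go; never touch the blanks with the fingers.

Things in the scene. Friction and masses are not known exactly. Their poses are not given: they have to be found in the camera images.
- scoop_grip (a point): Grasp point on the axis of the loose scoop's upright red post (26 mm along the scoop, 24 mm across, top 130 mm above the underside), 110 mm above the underside. x to the nose, y across, z up. The aluminium scoop, about 0.3 kg, is 48 mm wide throughout. Along x from here: dark heel block -44 to -18 mm, pocket's middle +76 mm, nose tip +120 mm. Floor 4 mm thick.
- scoop_base (a point): Middle of the scoop's flat underside, 37 mm ahead of the post's axis; same axes. Its pocket has a 58 mm long floor and a back plate and front lip that lean outward (70 degrees steep) and end 34 mm above the underside. Two blanks side by side fill it, tops 36 mm above the underside; a third nests on them, centre about 45 mm, top about 61 mm above the underside.
- bin: Fixed wooden bin; origin on the bench under its valley's middle; x: the way the scoop goes in. Between two ledges that carry the blanks' ends runs a slot 68 mm wide, open from the bench up and at the -x end (x = -56 mm); end wall at x = 62 mm. Ledges: flat 60 mm high from x = -23 to 23 mm, sloping up to 84 mm at -47 and 95 mm at 58 mm. Side walls 95 mm high, 124 mm over both.
- bar (a point): Middle of the lower edge of the bin's brass strike bar, 138 mm above the bench, at the bin's x = -32 mm; axes as the bin. The bar spans the bin, leans back to x = -54 mm and ends 170 mm above the bench. The scoop passes under bar and blanks with its underside 12 mm above the bench. Raised to an underside height of 95 mm (91 to 99) and drawn back, the lower pair passes below the bar and the third meets it.
- blank_a: One of three equal loose turned dark-wood cylinders, diameter 32 mm, length 100 mm (along its own y), about 60 g; origin at its centre. At the start two lie side by side across the bin's ledges (at the bin's x = +-16 mm, centres 76 mm above the bench) and the third on top between them.
- blank_b: As blank_a.
- blank_c: As blank_a; the one on top at the start.
- mat: Fixed green mat 240 x 110 mm, 3 mm thick; origin at the middle of its underside (bench height), x along its length.
Not all that is in view belongs to the job. Several things look just like the part that bears scoop_grip: the one meant starts farthest to the robot's left.

How it is judged:
By the outcome, as a careful person would: the job done as asked, in the order asked, and still so for the second after the job is handed in, with the robot touching nothing.
It also fails if it takes over 58 s, if anything falls off the work surface, if the arm or the gripper's body presses on something with over 40 N, if the wrist force passes 120 N, or if a joint passes its speed limit or range.

ROBOT

A 6-joint arm with a two-finger parallel gripper is mounted at the origin on the work surface. World frame = base frame: x ahead of the robot, y to its left, z up, the work surface at z = 0. Lengths are in m, angles in rad, forces in N, time in s.
With the tool pointing down it reaches from about 0.35 to 0.85 m from the base axis. Payload 8.1 kg.
Tool frame: the origin (TCP) lies on the centre line of the jaws, within the pads' length; the fingertips stand robot.tips_ahead ahead of it and the grasp point (between the pads) lies 8 mm behind it (robot.tips_ahead is the distance from the TCP to the fingertips, in m); z points along the fingers, y is the direction in which the jaws open and shut (so a half turn about z gives the same grasp; the last joint's range is limited). The gripper opens to 93 mm and grips with 3 to 60 N. Pads are 15 mm wide; open, the fingers measure 128 mm over their backs; the gripper's body (75 mm by 188 mm) begins 65 mm behind the grasp point.
Start: joints at [1.038, 0.13, 1.488, -0, 1.523, -0.085], TCP at [0.26, 0.541, 0.23] pointing down, gripper open.
Joint ranges: [-2.96, 2.96], [-0.89, 2.26], [0.02, 2.5], [-1.34, 4.48], [0, 2.73], [-2.66, 2.66]. Speed limits (rad/s): [2.39, 2.39, 2.79, 3.14, 3.14, 3.14].

INTERFACE

Orientations are given as a rotation vector (axis times angle).
In Python, from plant import monitor, eyes, job, robot gives the robot as it stands.
- The arm moves only by the tool servo_tool, never from a script. Its argument "plan" is a list that holds one entry, the list of rows, each a list of 7 numbers: the closure, from -1 (fully open) to 1 (shut), so that 0 is half open, then the shift along the world's x, y, z in mm, then the turn, a rotation vector about the world's x, y, z in rad. In form: [[[hand, dx, dy, dz, ax, ay, az], ...]]. A call has 1 to 12 rows; each row shifts and turns the commanded pose from where the row before left it; what a row does not reach is not made up. A row lasts 1/10 s, in which the tool goes at most 50 mm and 8.59 degrees, less where a joint would pass 70% of its speed; a pose out of reach is approached as far as the arm can. A call with a gripper value outside its range is refused whole. The fingers move at their own pace and stop on an object; "force" is the grip in N (left out, the last holds). Time passes only in rows, so rows that do not move let the fingers close. It gives the time, the measured TCP pose, the force and the opening at its end, in the units of the state.
- monitor.read_state(): the state, without advancing time (a new reading comes with each control period).
- eyes.read_camera(name): name is "scene" or "top"; returns the picture (400x640x3 uint8, red, green, blue); there is no depth.
- eyes.camera_info(name): a dict with "mtx" (3x3 intrinsics, pixels), "R" (3x3) and "t" (3): a world point X has camera coordinates R X + t. Camera axes: x right, y down, z forward; pixel columns grow to the right and rows downward; lengths in m; the calibration is good to about 2 mm. A picture is of the moment at which its call begins. camera_info takes no time and is no camera call.
- job.close_job(): hands the job in, once; it reports no verdict.
The state is a dict: "t": time; "q": joint angles; "dq": joint speeds; "joint_torque": joint torques, N m; "tool_pos": TCP position; "orientation": TCP orientation; "force": force on the tool from outside, world axes, zero at the start; "wrist_torque": the same for the moment, N m; "opening": finger opening in m.
Only numpy, scipy, OpenCV 4.12 (cv2) and the standard library are available. Lean on these libraries where they do the work, as an engineer would, in place of code of your own. Each camera call takes 0.05 s, during which the arm holds its last target. There are 200 camera calls.

## Working session

There is one attempt and no reset: what is moved stays moved. The work goes in short steps, Python scripts to look and compute and a tool call to move; the robot and the scene stay as the last step left them, time stands still between calls to the robot, and variables do not carry over. Pictures are saved under pics/ and viewed, about 8 in all and at most 12, crops included, and the job is handed in when it is done.

Besides the shell and the picture viewer there is one more tool, called after "Emit:" as name([rows], argument=value, ...), one row to a line, values as JSON. servo_tool: Moves the arm, as the interface text tells. Its arguments: {"type":"object","properties":{"plan":{"type":"array"},"force":{"type":"number"}},"required":["plan"]}

```bash
mkdir -p pics; ls
cat > h.py <<'E'
import numpy as np, cv2
from plant import monitor, eyes, job, robot
def snap(n,f):
    im=np.array(eyes.read_camera(n)); np.save('pics/'+f+'.npy',im); cv2.imwrite('pics/'+f+'.png',im[:,:,::-1]); return im
def ray(n,uv):
    c=eyes.camera_info(n); K,R,t=map(np.array,(c['mtx'],c['R'],c['t'])); 
    return -R.T@t, R.T@np.linalg.solve(K,[uv[0],uv[1],1.])
def onz(n,uv,z):
    o,d=ray(n,uv); return o+d*(z-o[2])/d[2]
def proj(n,X):
    c=eyes.camera_info(n); p=np.array(c['mtx'])@(np.array(c['R'])@np.array(X)+np.array(c['t'])); return p[:2]/p[2]
def tri(p1,p2):
    (a,d),(b,e)=ray('scene',p1),ray('top',p2)
    s=np.linalg.lstsq(np.c_[d,-e],b-a,rcond=None)[0]; P,Q=a+s[0]*d,b+s[1]*e
    return (P+Q)/2,np.linalg.norm(P-Q)
E
python3 - <<'E'
from h import *
a=snap('scene','s0');b=snap('top','t0')
print(monitor.read_state(),robot.tips_ahead)
for n in('scene','top'): o,d=ray(n,(320,200)); print(n,o,d)
E
```

```text
pics
{'t': 0.1, 'q': array([ 1.03757715e+00,  1.31073691e-01,  1.48913494e+00, -3.18350249e-05,
        1.52302325e+00, -8.53880625e-02]), 'dq': array([ 0.00020761, -0.0034899 , -0.00198075,  0.0003541 ,  0.00013607,
       -0.00038696]), 'joint_torque': array([ 5.18938086e-04, -5.61335707e+01, -4.93097484e+01,  7.70449173e-02,
        2.90262164e-02, -9.78856565e-05]), 'tool_pos': array([0.25954165, 0.54041851, 0.22871895]), 'orientation': array([-6.97481233e-01, -3.06270691e+00,  2.46753794e-03]), 'force': array([ 0.18764098,  0.46913675, -0.50528389]), 'wrist_torque': array([ 0.03716444, -0.07102485, -0.00340696]), 'opening': 0.09319486473761156} 0.011
scene [0.75450904 0.32002424 0.91149293] [-0.28583854 -0.4615755  -0.83995162]
top [ 0.26155533 -0.13286253  1.24695609] [ 0.18055527 -0.00838323 -0.98365367]
```

View pics/s0.png

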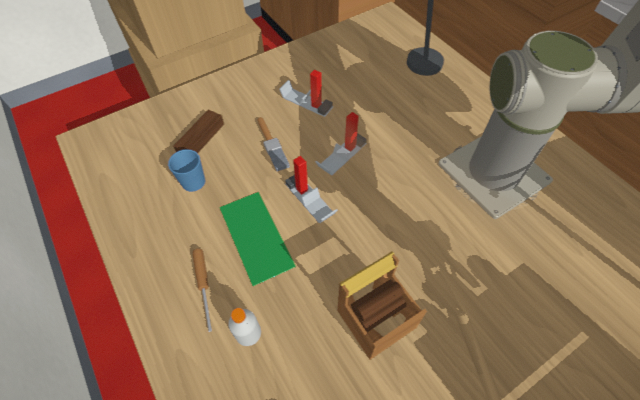

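View pics/t0.png

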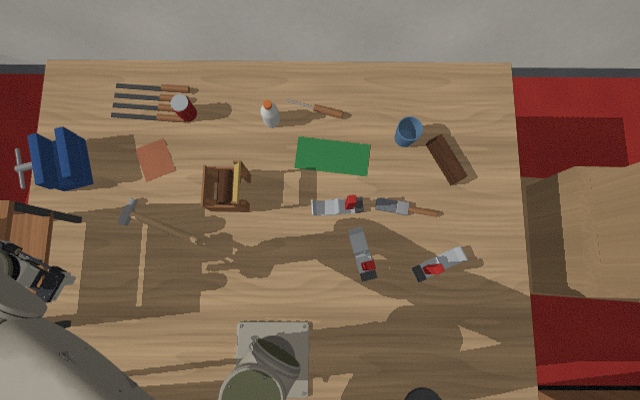

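Top view: the three red posts are at (351,202), (367,267) and (433,269). The robot's left is towards image left. The post at (351,202), seen at (301,175) in the scene view, looks farthest left. I'll check this with numbers and one crop.

```bash
cat > m.py <<'E'
from h import *
a=np.load('pics/s0.npy');b=np.load('pics/t0.npy')
def blobs(im,lo,hi,mn=30):
    m=cv2.inRange(cv2.cvtColor(im,cv2.COLOR_RGB2HSV),lo,hi); n,l,s,c=cv2.connectedComponentsWithStats(m)
    return [(s[i],c[i].round(1),np.argwhere(l==i)[:,::-1]) for i in range(1,n) if s[i][4]>mn]
for n,im in(('scene',a),('top',b)):
    for nm,lo,hi in(('red',(0,200,110),(6,255,255)),('green',(55,120,60),(80,255,255)),('brass',(20,110,120),(32,255,255))):
        for s,c,p in blobs(im,lo,hi):
            if s[4]>8000: continue
            r=cv2.minAreaRect(p.astype(np.float32)); print(n,nm,s,c,cv2.boxPoints(r).round(1).tolist())
            if nm=='green': 
                X=[onz(n,q,.003) for q in cv2.boxPoints(r)]; print(np.round(X,3).tolist(), onz(n,r[0],.003).round(4))
t=cv2.resize(b[140:290,195:385],None,fx=4,fy=4,interpolation=cv2.INTER_CUBIC);cv2.imwrite('pics/tc.png',t[:,:,::-1])
t=cv2.resize(a[140:365,270:430],None,fx=2.6,fy=2.6,interpolation=cv2.INTER_CUBIC);
cv2.imwrite('pics/sc.png',t[:,:,::-1])
E
python3 m.py
```

```text
scene red [311  70  10  23 163] [316.1  79.7] [[311.0, 70.0], [320.0, 70.0], [320.0, 92.0], [311.0, 92.0]]
scene red [347 113  11  11  62] [352.8 117.6] [[346.70001220703125, 116.5999984741211], [353.0, 111.4000015258789], [359.8999938964844, 119.69999694824219], [353.6000061035156, 125.0]]
scene red [294 156  13  38 346] [300.4 174.4] [[293.5, 156.5], [304.79998779296875, 155.6999969482422], [307.3999938964844, 192.5], [296.20001220703125, 193.3000030517578]]
scene green [ 220  193   75   93 3693] [256.3 238.4] [[219.3000030517578, 207.10000610351562], [262.0, 189.10000610351562], [295.1000061035156, 267.20001220703125], [252.39999389648438, 285.29998779296875]]
[[0.675, -0.303, 0.003], [0.556, -0.292, 0.003], [0.596, -0.053, 0.003], [0.701, -0.068, 0.003]] [ 0.6338 -0.1721  0.003 ]
scene brass [340 251  58  46 910] [369.  273.9] [[338.79998779296875, 282.70001220703125], [392.0, 249.8000030517578], [400.79998779296875, 263.8999938964844], [347.5, 296.8999938964844]]
top green [ 295  137   75   39 2218] [331.9 156. ] [[294.29998779296875, 167.3000030517578], [297.79998779296875, 136.5], [369.3999938964844, 144.6999969482422], [365.8999938964844, 175.5]]
[[0.598, -0.059, 0.003], [0.704, -0.069, 0.003], [0.677, -0.306, 0.003], [0.572, -0.293, 0.003]] [ 0.6374 -0.1818  0.003 ]
top brass [232 163   7  40 180] [235.4 181.9] [[231.8000030517578, 201.8000030517578], [234.10000610351562, 162.8000030517578], [238.89999389648438, 163.10000610351562], [236.60000610351562, 202.0]]
```

View pics/tc.png

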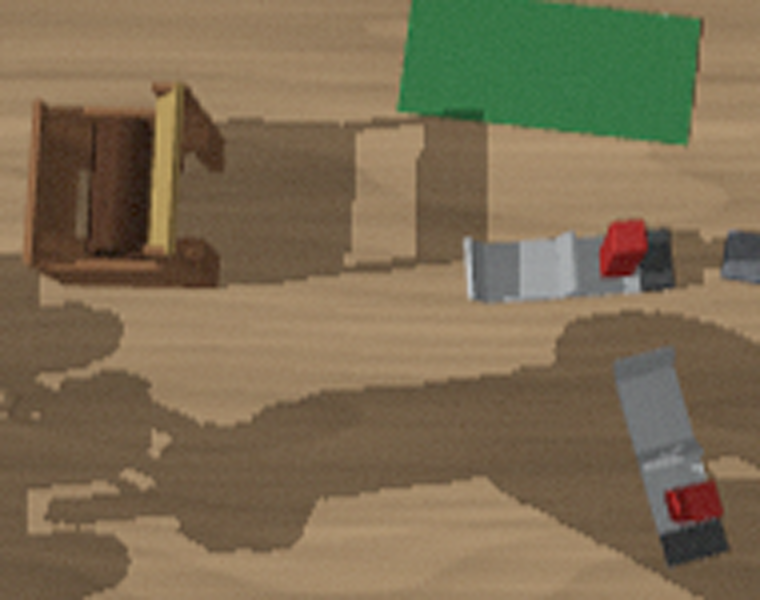

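View pics/sc.png

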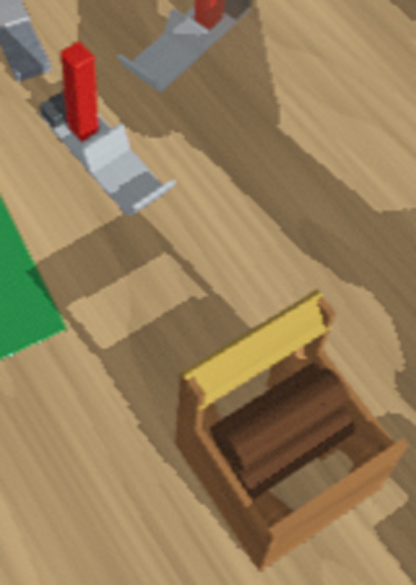

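The crops confirm it. The scoop with its post top at about (351,198) in the top view, and its pocket and nose pointing left towards the bin, is the farthest left. The one at (367,267) lies at smaller y, and the one at (433,269) is farther right still. Now the coordinates.

```bash
cat > m2.py <<'E'
from h import *
T=lambda x,y:((x+.5)/4-.5+195,(y+.5)/4-.5+140)
S=lambda x,y:((x+.5)/2.6-.5+270,(y+.5)/2.6-.5+140)
P=lambda nm,X:print(nm,np.round(X,4))
def both(nm,s,t,z):
    P(nm,onz('scene',S(*s),z)) if s else 0; P(nm+' T',onz('top',T(*t),z)) if t else 0
both('posttop',(76,50),(630,230),.130)
both('other post',None,(697,495),.13)
both('lip up',(174,184),(464,238),.034); both('lip low',(130,214),(474,301),.034)
both('plate up',(122,124),(570,232),.034); both('plate low',(84,155),(578,293),.034)
both('wall far',(265,545),(38,102),.095); both('wall near',(405,447),(28,266),.095)
both('barlow far',(203,404),(163,85),.138); both('barlow near',(328,330),(150,250),.138)
both('barup far',(183,376),(184,88),.170); both('barup near',(318,292),(172,252),.170)
E
python3 m2.py
```

```text
posttop [ 0.4675 -0.2358  0.13  ]
posttop T [ 0.4756 -0.2356  0.13  ]
other post T [ 0.2854 -0.2812  0.13  ]
lip up [ 0.4381 -0.1138  0.034 ]
lip up T [ 0.4868 -0.1137  0.034 ]
lip low [ 0.491 -0.109  0.034]
lip low T [ 0.4368 -0.1219  0.034 ]
plate up [ 0.4423 -0.1994  0.034 ]
plate up T [ 0.4921 -0.1972  0.034 ]
plate low [ 0.4928 -0.1887  0.034 ]
plate low T [ 0.4436 -0.2033  0.034 ]
wall far [0.5766 0.2073 0.095 ]
wall far T [0.5784 0.209  0.095 ]
wall near [0.444  0.2077 0.095 ]
wall near T [0.4524 0.2097 0.095 ]
barlow far [0.5644 0.1076 0.138 ]
barlow far T [0.58   0.1057 0.138 ]
barlow near [0.45   0.1117 0.138 ]
barlow near T [0.4574 0.1101 0.138 ]
barup far [0.5724 0.0914 0.17  ]
barup far T [0.5687 0.0838 0.17  ]
barup near [0.4496 0.0919 0.17  ]
barup near T [0.4504 0.0877 0.17  ]
```

Emit:
servo_tool([
  [[-1,8.8,-32.4,5,0,0,-0.0434],[-1,8.8,-32.4,5,0,0,-0.0434],[-1,8.8,-32.4,5,0,0,-0.0434],[-1,8.8,-32.4,5,0,0,-0.0434],[-1,8.8,-32.4,5,0,0,-0.0434],[-1,8.8,-32.4,5,0,0,-0.0434],[-1,8.8,-32.4,5,0,0,-0.0434],[-1,8.8,-32.4,5,0,0,-0.0434],[-1,8.8,-32.4,5,0,0,-0.0434],[-1,8.8,-32.4,5,0,0,-0.0434],[-1,8.8,-32.4,5,0,0,-0.0434],[-1,8.8,-32.4,5,0,0,-0.0434]],
], force=50)

```text
t: 1.3
tool_pos: [0.3653, 0.1507, 0.2895]
orientation: [-1.465, -2.779, 0.0]
force: [0.9, -0.7, 0.7]
opening: 0.0927
```

Emit:
servo_tool([
  [[-1,8.8,-32.4,-7,0,0,-0.0434],[-1,8.8,-32.4,-7,0,0,-0.0434],[-1,8.8,-32.4,-7,0,0,-0.0434],[-1,8.8,-32.4,-7,0,0,-0.0434],[-1,8.8,-32.4,-7,0,0,-0.0434],[-1,8.8,-32.4,-7,0,0,-0.0434],[-1,8.8,-32.4,-7,0,0,-0.0434],[-1,8.8,-32.4,-7,0,0,-0.0434],[-1,8.8,-32.4,-7,0,0,-0.0434],[-1,8.8,-32.4,-7,0,0,-0.0434],[-1,8.8,-32.4,-7,0,0,-0.0434],[-1,8.8,-32.4,-7,0,0,-0.0434]],
])

```text
t: 2.5
tool_pos: [0.4709, -0.238, 0.2048]
orientation: [-2.131, -2.307, 0.0]
force: [0.7, -0.3, 0.1]
opening: 0.0931
```

Emit:
servo_tool([
  [[-1,0,0,0,0,0,0],[-1,0,0,0,0,0,0],[-1,0,0,0,0,0,0]],
])

```text
t: 2.8
tool_pos: [0.4708, -0.236, 0.2056]
orientation: [-2.128, -2.31, -0.0]
force: [-0.5, -0.1, 0.0]
opening: 0.093
```

```bash
cat >> h.py <<'E'
from scipy.spatial.transform import Rotation as Ro
def st():
    s=monitor.read_state(); M=Ro.from_rotvec(s['orientation']).as_matrix()
    print('t',round(s['t'],2),'pos',s['tool_pos'].round(4),'yaw_y',np.degrees(np.arctan2(M[1,1],M[0,1])).round(2),'z',M[:,2].round(3),'F',s['force'].round(1),'Tq',s['wrist_torque'].round(2),'op',round(s['opening'],4)); return s
E
python3 - <<'E'
from h import *
st(); a=snap('scene','s1'); t=cv2.resize(a[100:300,230:430],None,fx=3,fy=3); cv2.imwrite('pics/s1c.png',t[:,:,::-1])
E
```

```text
t 2.8 pos [ 0.4708 -0.236   0.2056] yaw_y 4.71 z [-0.     0.001 -1.   ] F [-0.5 -0.1  0. ] Tq [-0.02  0.06 -0.01] op 0.093
```

View pics/s1c.png

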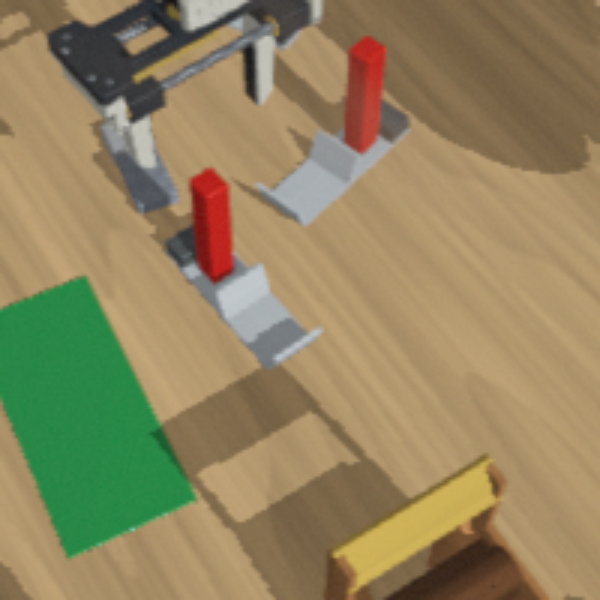

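The gripper hovers over the post (post top at crop (210,178)), and nothing is in the way below the fingers. I'll descend and grip.

Emit:
servo_tool([
  [[-1,0,0,-26,0,0,0],[-1,0,0,-26,0,0,0],[-1,0,0,-26,0,0,0],[-1,0,0,-25,0,0,0],[-1,0,0,0,0,0,0],[-1,0,0,0,0,0,0],[0.3,0,0,0,0,0,0],[1,0,0,0,0,0,0],[1,0,0,0,0,0,0],[1,0,0,0,0,0,0],[1,0,0,0,0,0,0],[1,0,0,0,0,0,0]],
], force=50)

```text
t: 4.05
tool_pos: [0.471, -0.2368, 0.1027]
orientation: [2.129, 2.31, 0.0]
force: [-0.1, -0.0, -0.5]
opening: 0.0495
```

Emit:
servo_tool([
  [[1,0,0,0,0,0,0],[1,0,0,0,0,0,0],[1,0,0,0,0,0,0],[1,0,0,20,0,0,0],[1,0,0,20,0,0,0],[1,0,0,0,0,0,0],[1,0,0,0,0,0,0],[1,0,0,0,0,0,0]],
])

```text
t: 4.85
tool_pos: [0.4702, -0.2362, 0.141]
orientation: [-2.128, -2.308, 0.001]
force: [0.0, -0.8, -3.6]
opening: 0.0236
```

Run:
```python
from h import *
st(); a=snap('scene','s2'); b=snap('top','t2')
t=cv2.resize(a[120:270,220:380],None,fx=2.5,fy=2.5,interpolation=2);u=cv2.resize(b[150:270,290:390],None,fx=4,fy=4,interpolation=2)
o=np.zeros((480,800,3),np.uint8); o[:375,:400]=t; o[:480,400:]=u; cv2.imwrite('pics/c2.png',o[:,:,::-1])
```

```text
t 4.85 pos [ 0.4702 -0.2362  0.141 ] yaw_y 4.67 z [-0.002  0.001 -1.   ] F [ 0.  -0.8 -3.6] Tq [-0.11  0.07 -0.  ] op 0.0236
```

View pics/c2.png

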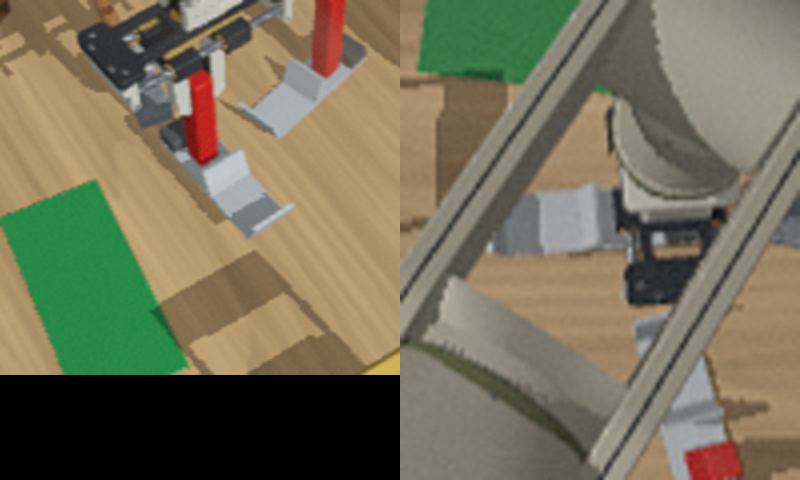

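The scoop is held by its post and hangs level (opening 23.6 mm). Next I'll line it up with the bin, nose just short of the slot, and check the fit.

Emit:
servo_tool([
  [[1,4,18.6,-2.6,0,0,-0.0099],[1,4,18.6,-2.6,0,0,-0.0099],[1,4,18.6,-2.6,0,0,-0.0099],[1,4,18.6,-2.6,0,0,-0.0099],[1,4,18.6,-2.6,0,0,-0.0099],[1,4,18.6,-2.6,0,0,-0.0099],[1,4,18.6,-2.6,0,0,-0.0099],[1,4,18.6,-2.6,0,0,-0.0099],[1,4,18.6,-2.6,0,0,-0.0099],[1,4,18.6,-2.6,0,0,-0.0099],[1,0,0,0,0,0,0],[1,0,0,0,0,0,0]],
], force=60)

```text
t: 6.15
tool_pos: [0.5104, -0.0506, 0.1159]
orientation: [-2.239, -2.203, 0.002]
force: [0.0, -0.5, -3.0]
opening: 0.0237
```

Emit:
servo_tool([
  [[1,0,0,0,0,0,0],[1,0,0,0,0,0,0]],
])

```text
t: 6.35
tool_pos: [0.5109, -0.0515, 0.1166]
orientation: [2.242, 2.201, -0.0]
force: [0.4, -0.7, -3.4]
opening: 0.0235
```

Run:
```python
from h import *
st(); a=snap('scene','s3'); b=snap('top','t3')
t=cv2.resize(a[195:370,270:430],None,fx=3,fy=3,interpolation=2);u=cv2.resize(b[140:260,195:275],None,fx=4,fy=4,interpolation=2)
o=np.zeros((525,800,3),np.uint8); o[:525,:480]=t; o[:480,480:]=u; cv2.imwrite('pics/c3.png',o[:,:,::-1])
```

```text
t 6.35 pos [ 0.5109 -0.0515  0.1166] yaw_y -1.05 z [-0. -0. -1.] F [ 0.4 -0.7 -3.4] Tq [-0.03  0.09 -0.02] op 0.0235
```

View pics/c3.png

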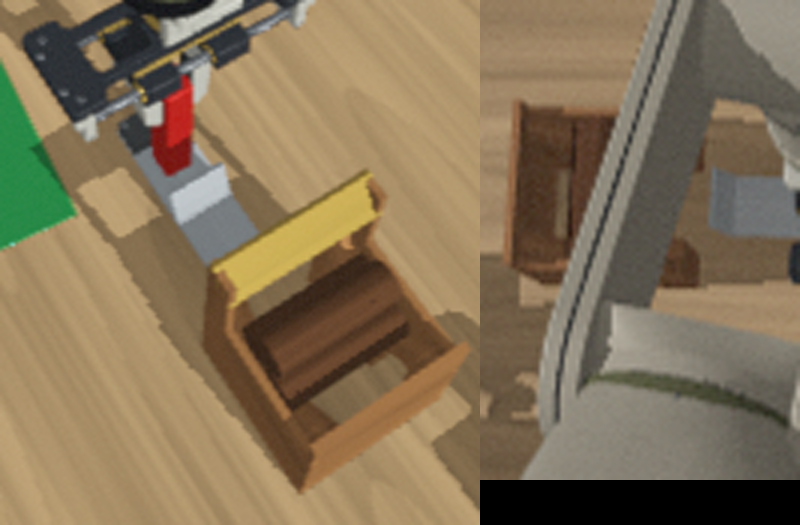

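Run:
```python
from h import *
T=lambda x,y:((x-480+.5)/4-.5+195,(y+.5)/4-.5+140)
S=lambda x,y:((x+.5)/3-.5+270,(y+.5)/3-.5+195)
for n,p,z in(('lipfar',(713,170),.048),('lipnear',(710,232),.048),('wallfar',(518,102),.095),('wallnear',(507,266),.095)): print('T',n,onz('top',T(*p),z).round(4))
for n,p,z in(('platefar',(178,221),.048),('platenear',(230,193),.048),('wallfar',(303,490),.095),('wallnear',(468,346),.095),('barlowfar',(234,304),.138),('barlownear',(381,214),.138),('barupfar',(214,267),.17),('barupnear',(371,172),.17)): print('S',n,onz('scene',S(*p),z).round(4))
```

```text
T lipfar [0.5373 0.0675 0.048 ]
T lipnear [0.4879 0.0682 0.048 ]
T wallfar [0.5784 0.209  0.095 ]
T wallnear [0.4524 0.2105 0.095 ]
S platefar [0.5421 0.0093 0.048 ]
S platenear [0.4967 0.0118 0.048 ]
S wallfar [0.5875 0.2189 0.095 ]
S wallnear [0.4415 0.2054 0.095 ]
S barlowfar [0.5656 0.109  0.138 ]
S barlownear [0.4478 0.1115 0.138 ]
S barupfar [0.5702 0.0913 0.17  ]
S barupnear [0.4474 0.0934 0.17  ]
```

The nose is centred on the slot: lip x is 0.5126, slot centre about 0.5135, and yaw matches the bar. I'll push in.

Emit:
servo_tool([
  [[1,0.2,10,-2,0,0,0],[1,0.2,10,0,0,0,0],[1,0.2,10,0,0,0,0],[1,0.2,10,0,0,0,0],[1,0.2,10,0,0,0,0],[1,0.2,10,0,0,0,0],[1,0,0,0,0,0,0]],
])

```text
t: 7.15
tool_pos: [0.5122, 0.0108, 0.1147]
orientation: [-2.239, -2.203, -0.0]
force: [-0.5, 0.4, -3.1]
opening: 0.0234
```

Emit:
servo_tool([
  [[1,0.2,10,0,0,0,0],[1,0.2,10,0,0,0,0],[1,0.2,10,0,0,0,0],[1,0.2,10,0,0,0,0],[1,0.2,10,0,0,0,0],[1,0.2,6.5,0,0,0,0],[1,0,0,0,0,0,0],[1,0,0,0,0,0,0],[1,0,0,0,0,0,0]],
])

```text
t: 8.05
tool_pos: [0.5134, 0.0654, 0.1146]
orientation: [2.241, 2.202, -0.0]
force: [0.5, -1.0, -2.7]
opening: 0.024
```

Run:
```python
from h import *
st(); a=snap('scene','s4'); b=snap('top','t4')
t=cv2.resize(a[195:370,270:430],None,fx=3,fy=3,interpolation=2);u=cv2.resize(b[140:260,195:275],None,fx=4,fy=4,interpolation=2)
o=np.zeros((525,800,3),np.uint8); o[:525,:480]=t; o[:480,480:]=u; cv2.imwrite('pics/c4.png',o[:,:,::-1])
```

```text
t 8.05 pos [0.5134 0.0654 0.1146] yaw_y -1.02 z [-0. -0. -1.] F [ 0.5 -1.  -2.7] Tq [-0.09  0.06  0.06] op 0.024
```

View pics/c4.png

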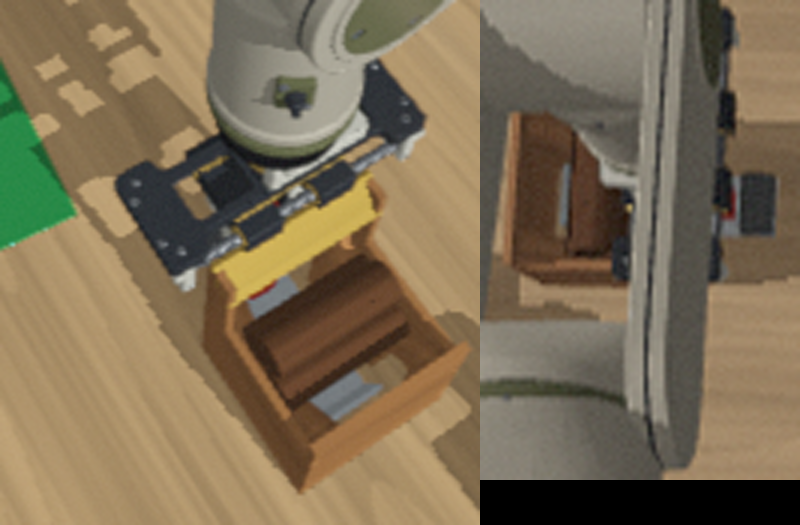

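The lip has come through beyond the blanks: it shows at crop (350,395) in the scene view and at column 566 in the top view. Contact forces are nil. I'll lift slowly.

Emit:
servo_tool([
  [[1,0,0,8,0,0,0],[1,0,0,8,0,0,0],[1,0,0,8,0,0,0],[1,0,0,8,0,0,0],[1,0,0,4,0,0,0],[1,0,0,4,0,0,0],[1,0,0,4,0,0,0],[1,0,0,4,0,0,0],[1,0,0,4,0,0,0],[1,0,0,4,0,0,0],[1,0,0,0,0,0,0]],
])

```text
t: 9.25
tool_pos: [0.5137, 0.0658, 0.1713]
orientation: [2.24, 2.201, 0.001]
force: [0.2, 0.6, -4.8]
opening: 0.0235
```

Emit:
servo_tool([
  [[1,0,0,4,0,0,0],[1,0,0,4,0,0,0],[1,0,0,4,0,0,0],[1,0,0,4,0,0,0],[1,0,0,4,0,0,0],[1,0,0,4,0,0,0],[1,0,0,3,0,0,0],[1,0,0,0,0,0,0],[1,0,0,0,0,0,0],[1,0,0,0,0,0,0]],
])

```text
t: 10.25
tool_pos: [0.5132, 0.0658, 0.1974]
orientation: [-2.241, -2.202, 0.0]
force: [0.0, -0.2, -4.4]
opening: 0.0236
```

Run:
```python
from h import *
st(); a=snap('scene','s5'); b=snap('top','t5')
t=cv2.resize(a[195:370,270:430],None,fx=3,fy=3,interpolation=2);u=cv2.resize(b[140:260,195:275],None,fx=4,fy=4,interpolation=2)
o=np.zeros((525,800,3),np.uint8); o[:525,:480]=t; o[:480,480:]=u; cv2.imwrite('pics/c5.png',o[:,:,::-1])
```

```text
t 10.25 pos [0.5132 0.0658 0.1974] yaw_y -1.01 z [-0.  0. -1.] F [ 0.  -0.2 -4.4] Tq [-0.22  0.01 -0.04] op 0.0236
```

View pics/c5.png

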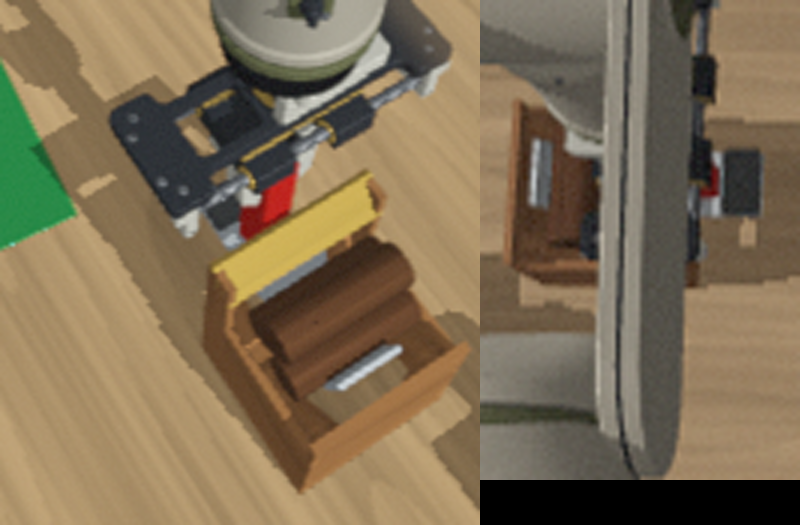

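All three blanks ride in the scoop, with the third nested on top and the lip clear in front. The load has risen by about 1.7 N, which matches three blanks. Now I'll draw back under the bar at a steady pace.

Emit:
servo_tool([
  [[1,-0.1,-5,0,0,0,0],[1,-0.1,-5,0,0,0,0],[1,-0.1,-5,0,0,0,0],[1,-0.1,-5,0,0,0,0],[1,-0.1,-5,0,0,0,0],[1,-0.1,-5,0,0,0,0],[1,-0.1,-5,0,0,0,0],[1,-0.1,-5,0,0,0,0],[1,-0.1,-5,0,0,0,0]],
])

```text
t: 11.25
tool_pos: [0.5125, 0.0202, 0.1977]
orientation: [2.241, 2.202, -0.0]
force: [-0.7, -0.2, -4.9]
opening: 0.0235
```

Run:
```python
from h import *
st(); a=snap('scene','s6')
t=cv2.resize(a[195:370,270:430],None,fx=3,fy=3,interpolation=2);cv2.imwrite('pics/c6.png',t[:,:,::-1])
```

```text
t 11.25 pos [0.5125 0.0202 0.1977] yaw_y -1.01 z [ 0. -0. -1.] F [-0.7 -0.2 -4.9] Tq [-0.11  0.08 -0.02] op 0.0235
```

View pics/c6.png

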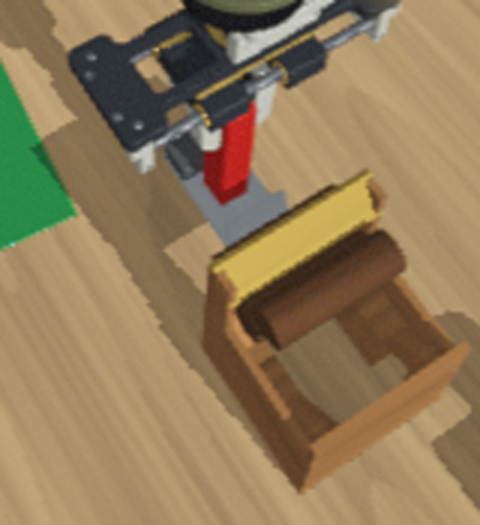

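The bar holds the third blank back while the pair goes under it. I'll carry on.

Emit:
servo_tool([
  [[1,-0.1,-5,0,0,0,0],[1,-0.1,-5,0,0,0,0],[1,-0.1,-5,0,0,0,0],[1,-0.1,-5,0,0,0,0],[1,-0.1,-5,0,0,0,0],[1,-0.1,-5,0,0,0,0],[1,-0.1,-5,0,0,0,0],[1,-0.1,-5,0,0,0,0],[1,-0.1,-5,0,0,0,0],[1,-0.1,-5,0,0,0,0],[1,-0.1,-5,0,0,0,0],[1,-0.1,-5,0,0,0,0]],
])

```text
t: 12.5
tool_pos: [0.5113, -0.0397, 0.1976]
orientation: [-2.241, -2.202, -0.0]
force: [-0.4, 0.5, -4.4]
opening: 0.0235
```

Emit:
servo_tool([
  [[1,-0.1,-7,0,0,0,0],[1,-0.1,-10,0,0,0,0],[1,-0.1,-10,0,0,0,0],[1,-0.1,-10,0,0,0,0],[1,-0.1,-8,0,0,0,0],[1,-0.1,-5,0,0,0,0],[1,0,0,0,0,0,0],[1,0,0,0,0,0,0]],
])

```text
t: 13.3
tool_pos: [0.5106, -0.0892, 0.1976]
orientation: [-2.241, -2.201, -0.0]
force: [-0.3, -0.2, -4.7]
opening: 0.0238
```

Run:
```python
from h import *
st(); a=snap('scene','s7'); b=snap('top','t7')
t=cv2.resize(a[170:370,260:430],None,fx=2.7,fy=2.7,interpolation=2);u=cv2.resize(b[130:260,195:305],None,fx=3,fy=3,interpolation=2)
o=np.zeros((540,800,3),np.uint8); o[:540,:459]=t; o[:390,460:790]=u; cv2.imwrite('pics/c7.png',o[:,:,::-1])
```

```text
t 13.3 pos [ 0.5106 -0.0892  0.1976] yaw_y -1.03 z [-0.  0. -1.] F [-0.3 -0.2 -4.7] Tq [-0.16  0.06 -0.01] op 0.0238
```

View pics/c7.png

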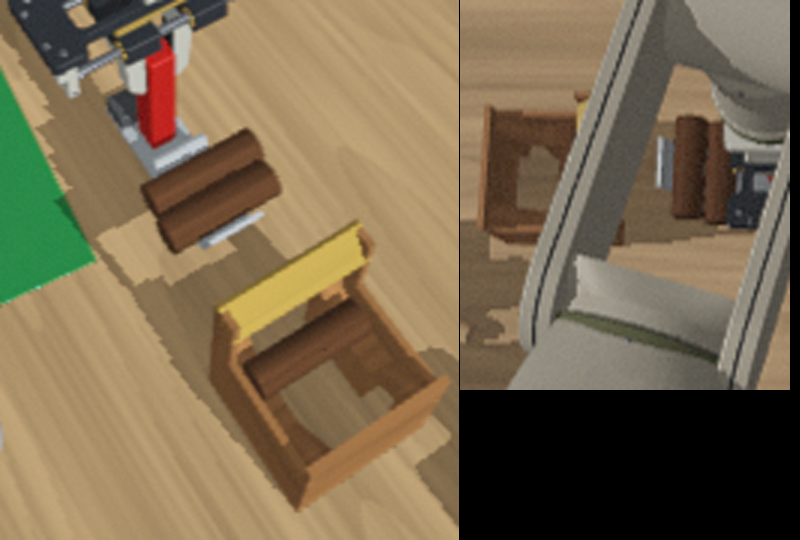

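The pair lies level in the scoop, and the third blank is in the bin at crop (310,345). I'll refine the mat pose once, then place the scoop.

Run:
```python
from h import *
for n,f in(('scene','s0'),('top','t0')):
    m=cv2.inRange(cv2.cvtColor(np.load(f'pics/{f}.npy'),cv2.COLOR_RGB2HSV),(55,120,60),(80,255,255))
    c=max(cv2.findContours(m,0,1)[0],key=cv2.contourArea)[:,0]
    X=np.array([onz(n,p,.003)[:2] for p in c])*1000
    r=cv2.minAreaRect(X.astype(np.float32)); print(n,r)
```

```text
scene ((635.0201416015625, -179.39108276367188), (236.9322052001953, 107.20309448242188), 83.59605407714844)
top ((637.73876953125, -181.99713134765625), (236.9396209716797, 105.82422637939453), 83.58116149902344)
```

Emit:
servo_tool([
  [[1,5,-5,0,0,0,-0.008],[1,10,-10.5,0,0,0,-0.008],[1,12,-12.7,0,0,0,-0.008],[1,12,-12.7,0,0,0,-0.008],[1,12,-12.7,0,0,0,-0.008],[1,12,-12.7,0,0,0,-0.008],[1,12,-12.7,0,0,0,-0.008],[1,12,-12.7,0,0,0,-0.008],[1,12,-12.7,0,0,0,-0.008],[1,11,-11.6,0,0,0,-0.008],[1,8,-8,0,0,0,-0.008],[1,3.7,-4.3,0,0,0,-0.006]],
])

```text
t: 14.6
tool_pos: [0.6331, -0.2183, 0.1971]
orientation: [-2.343, -2.093, 0.0]
force: [-0.5, 0.5, -5.1]
opening: 0.0236
```

Emit:
servo_tool([
  [[1,0,0,0,0,0,0],[1,0,0,-5,0,0,0],[1,0,0,-10,0,0,0],[1,0,0,-12,0,0,0],[1,0,0,-12,0,0,0],[1,0,0,-12,0,0,0],[1,0,0,-10,0,0,0],[1,0,0,-10,0,0,0],[1,0,0,-7,0,0,0],[1,0,0,-5,0,0,0],[1,0,0,0,0,0,0],[1,0,0,0,0,0,0]],
])

```text
t: 15.8
tool_pos: [0.6326, -0.2176, 0.115]
orientation: [2.342, 2.094, 0.0]
force: [0.1, 0.1, -3.8]
opening: 0.0238
```

Run:
```python
from h import *
st(); a=snap('scene','s8')
t=cv2.resize(a[100:300,190:390],None,fx=2.9,fy=2.9,interpolation=2);cv2.imwrite('pics/c8.png',t[:,:,::-1])
```

```text
t 15.8 pos [ 0.6326 -0.2176  0.115 ] yaw_y -6.4 z [ 0. -0. -1.] F [ 0.1  0.1 -3.8] Tq [-0.2   0.04 -0.  ] op 0.0238
```

View pics/c8.png

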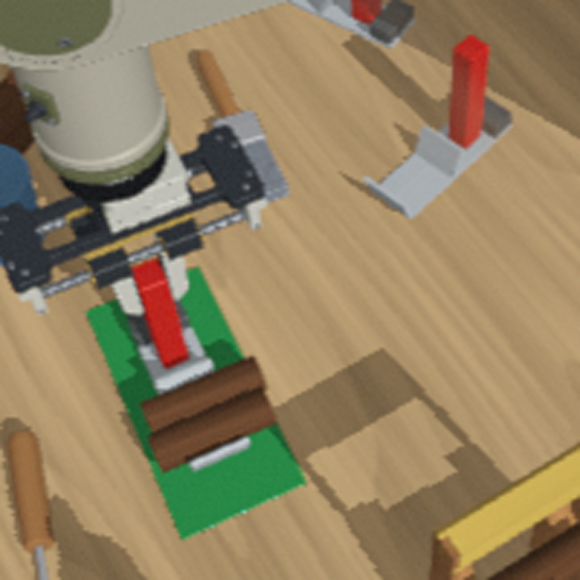

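Scoop and pair hang over the middle of the mat and in line with it. I'll set them down gently.

Emit:
servo_tool([
  [[1,0,0,-2,0,0,0],[1,0,0,-2,0,0,0],[1,0,0,-2,0,0,0],[1,0,0,-1,0,0,0],[1,0,0,-1,0,0,0],[1,0,0,0,0,0,0],[1,0,0,0,0,0,0]],
])

```text
t: 16.55
tool_pos: [0.6324, -0.2175, 0.1066]
orientation: [2.342, 2.094, 0.0]
force: [0.3, -1.0, -3.9]
opening: 0.024
```

Emit:
servo_tool([
  [[1,0,0,-0.5,0,0,0],[1,0,0,-0.5,0,0,0],[1,0,0,0,0,0,0],[1,0,0,0,0,0,0]],
])

```text
t: 16.95
tool_pos: [0.6326, -0.2178, 0.1064]
orientation: [2.341, 2.093, 0.0]
force: [-3.1, -1.2, 2.3]
opening: 0.0239
```

Contact: the force swung from -4 to +2 N. I'll release, then rise straight up.

Emit:
servo_tool([
  [[0.4,0,0,0,0,0,0],[0.3,0,0,0,0,0,0],[0.1,0,0,0,0,0,0],[-0.2,0,0,0,0,0,0],[-0.4,0,0,0,0,0,0],[-0.4,0,0,0,0,0,0],[-0.4,0,0,0,0,0,0]],
], force=10)

```text
t: 17.65
tool_pos: [0.6324, -0.2175, 0.1056]
orientation: [-2.342, -2.094, 0.0]
force: [-0.3, -0.5, 0.4]
opening: 0.0641
```

```bash
python3 -c "
from h import *
st()"
```

```text
t 17.65 pos [ 0.6324 -0.2175  0.1056] yaw_y -6.39 z [-0.  0. -1.] F [-0.3 -0.5  0.4] Tq [-0.05  0.09  0.06] op 0.0641
```

Emit:
servo_tool([
  [[-0.4,0,0,10,0,0,0],[-0.4,0,0,20,0,0,0],[-0.4,0,0,30,0,0,0],[-0.4,0,0,30,0,0,0],[-0.4,0,0,30,0,0,0],[-0.4,0,0,30,0,0,0],[-0.4,-30,-20,0,0,0,0],[-0.4,-30,-20,0,0,0,0],[-0.4,-30,-20,0,0,0,0],[-0.4,-30,-20,0,0,0,0],[-0.4,-30,-20,0,0,0,0],[-0.4,0,0,0,0,0,0]],
])

```text
t: 18.85
tool_pos: [0.4796, -0.32, 0.2569]
orientation: [2.345, 2.089, -0.002]
force: [-0.0, -0.5, -0.5]
opening: 0.0648
```

Run:
```python
from h import *
st(); a=snap('scene','s9'); b=snap('top','t9')
t=cv2.resize(a[150:370,190:430],None,fx=1.9,fy=1.9,interpolation=2);u=cv2.resize(b[120:220,280:390],None,fx=3,fy=3,interpolation=2)
o=np.zeros((430,800,3),np.uint8); o[:418,:456]=t; o[:300,460:790]=u; cv2.imwrite('pics/c9.png',o[:,:,::-1])
```

```text
t 18.85 pos [ 0.4796 -0.32    0.2569] yaw_y -6.6 z [-0.    -0.002 -1.   ] F [-0.  -0.5 -0.5] Tq [-0.03  0.06 -0.04] op 0.0648
```

The viewer limit is reached, so I'll check the result numerically from the pictures already taken.

Run:
```python
from h import *
g=np.array([.6325,-.2175]);u=np.array([.111,.994]);w=np.array([.994,-.111])
for n,f in(('scene','s9'),('top','t9')):
    im=np.load(f'pics/{f}.npy'); hsv=cv2.cvtColor(im,cv2.COLOR_RGB2HSV)
    m=cv2.inRange(hsv,(0,200,110),(6,255,255)); k,l,s,c=cv2.connectedComponentsWithStats(m)
    print(n,'red',[(s[i].tolist(),c[i].round(1).tolist()) for i in range(1,k) if 20<s[i][4]<2000],'exp top/mid',proj(n,[*g,.133]).round(1),proj(n,[*g,.08]).round(1))
    for nm,a,b,z in(('blank1',60,0,.039),('b1+',60,40,.039),('b1-',60,-40,.039),('blank2',92,0,.039),('b2+',92,40,.039),('b2-',92,-40,.039),('lip',119,0,.037),('matnose',135,0,.003),('mat+',135,40,.003),('mat-',135,-40,.003),('matheel',-60,0,.003)):
        p=proj(n,[*(g+a/1e3*u+b/1e3*w),z]); x,y=p.round().astype(int); print(nm,p.round(),im[y,x].tolist(),end=' | ')
    print()
# third blank in bin
for n,f in(('scene','s7'),('scene','s9')):
    im=np.load(f'pics/{f}.npy')[290:330,340:415]; print(f,im.mean((0,1)).round(1))
```

```text
scene red [([311, 70, 10, 23, 135], [316.6, 79.5]), ([128, 85, 16, 7, 43], [135.8, 88.2]), ([347, 113, 11, 16, 93], [353.1, 118.9]), ([236, 192, 19, 36, 318], [245.2, 209.2])] exp top/mid [240.4 194.9] [244.2 207.3]
blank1 [256. 236.] [86, 55, 34] | b1+ [240. 242.] [86, 61, 38] | b1- [272. 229.] [86, 58, 41] | blank2 [261. 247.] [89, 58, 42] | b2+ [245. 254.] [89, 60, 38] | b2- [277. 240.] [82, 54, 35] | lip [265. 256.] [103, 102, 102] | matnose [270. 268.] [40, 137, 71] | mat+ [254. 275.] [40, 133, 69] | mat- [285. 261.] [35, 135, 67] | matheel [241. 205.] [191, 37, 32] | 
top red [] exp top/mid [345.6 144.9] [344.3 150.3]
blank1 [325. 152.] [77, 52, 38] | b1+ [326. 140.] [77, 55, 38] | b1- [323. 164.] [72, 47, 36] | blank2 [315. 151.] [78, 56, 39] | b2+ [316. 139.] [76, 52, 37] | b2- [313. 163.] [69, 47, 34] | lip [307. 150.] [147, 147, 148] | matnose [302. 153.] [54, 116, 69] | mat+ [303. 141.] [55, 117, 70] | mat- [300. 165.] [55, 119, 70] | matheel [361. 160.] [148, 143, 129] | 
s7 [117.1  87.2  57.3]
s9 [114.1  84.8  55.5]
```

```bash
python3 -c "
from h import *
print(job.close_job())"
```

```text
the job is handed in; nothing more can be done
None
```

The job is handed in, about 19 s on the robot's clock. I took the left-most scoop by its post, pushed it under the bar and blanks, and lifted the whole heap of three. Drawing it back, the bar struck the top blank off into the bin. I then stood the scoop with its level pair lengthwise on the mat, let go and backed away. The fingers touched only the post.

**Final checks:** I had used all 12 pictures, so the last check was by pixel sampling, not by eye.
- **Pair and lip:** in both views, both blanks and the front lip were at their expected places.
- **Mat and post:** green mat showed in front of the nose, and the red post stood where expected in the scene view.
- **Third blank:** I last saw it in the bin in the view right after the strike. The average colour of that patch had hardly changed at the end (117/87/57 against 114/85/56).
- **Forces:** tool force was about zero after release. The largest contact reading was a few newtons, at the set-down.

**Not confirmed:**
- The arm hid the post and heel in the final top view.
- The point sampled behind the heel did not read as mat. In the scene view it fell on the post, and in the top view it read grey, probably the arm.
- The heel end therefore rests on the placing position and the mat measurement, where the two views agreed to about 4 mm.

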